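# Put the sanding block away in the slide-top box

## Task

Put the sanding block away in its wooden slide-top box: slide the half-open lid back, lay the block flat on the floor of the box with its cork sole down and let go of it, then slide the lid shut, over the little ridge at the box's end, until it is fully home. Leave the basin, the dispenser bottle and the spoon rest as they stand.

Things in the scene. Friction and masses are not known exactly. Their poses are not given: they have to be found in the camera images.
- box: Fixed plywood box, 200 x 140 x 60 mm high. Origin: centre of its underside; x along its length (as the lid slides), y across, z up. Walls 6 mm; inner floor 6 mm above the origin, inside 188 x 128 mm; clear width between the lips over the lid grooves 120 mm. The +x end wall is 60 mm high, and the lid shuts towards it; the -x end wall is 40 mm high, and the lid slides out over it.
- lid (a joint): Sliding lid, 192 x 128 x 4 mm, 49 to 53 mm above the box's underside. In m: 0 = shut, fully home; grows as it slides towards the box's -x; 0.135 = fully open, at its stop (it cannot come off). Starts at 0.02 to 0.07. At v the box is uncovered from its +x wall (inner face x = 0.094) back to x = 0.093 - v. Slides with 1 to 3 N, but see ridge_top.
- lid_grip (a point): Centre of the dark wooden grip bar across the middle of the lid: 14 mm thick (along the box's x), 60 mm long (along y), 22 mm high, from the lid's top (53 mm) to 75 mm above the box's underside; this point is 64 mm above it. Axes as the box's. It is above the box's origin when the lid is shut, at x = -v of the box when it is open by v.
- ridge_top (a point): Top of the springy dark ridge on the box's low end wall (x = -0.097, 49 mm above the box's underside). While the lid shuts, from about 0.014 to 0.002, a bead under it is forced over this ridge, which takes a push of 10 to 16 N along the slide; it eases past the crest (0.008) but need not snap home by itself. A lid that only meets the ridge stops about 14 mm short of home.
- block: Loose wooden sanding block with a cork sole, 0.1 to 0.2 kg. Origin: centre of the sole's underside; x along its length, y across, z up out of its back. Sole 90 x 44 x 6 mm; above it the wooden body 90 long, 38 wide, from 6 up to 36 mm, with rounded edges. Lies sole down on the locker top.
- basin: Bystander: round speckled enamel basin with tins, pliers and a red paint shield in it, 230 mm across the rim, 70 mm high, its contents up to about 115 mm. Origin: centre of its underside.
- dispenser: Bystander: white plastic push dispenser bottle, 62 mm across, 135 mm high. Origin: centre of its underside.
- spoon_rest: Bystander: wooden spoon rest, a dish 100 x 75 x 16 mm about the origin (centre of its underside) with a tongue to 125 mm along its -x.

How it is judged (in metres and radians):
On the way:
1. the block lies flat on the floor of the box, sole down, let go of (x of block in the frame of box between -0.075 and 0.075 m and y of block in the frame of box between -0.055 and 0.055 m and z of block in the frame of box between 0 and 0.012 m and angle between block's own z axis and vertical below 0.15 rad and linear speed of block below 0.02 m/s and contact force between the fingers and block below 0.1 N), for 0.2 s.
At the end, for the whole second after the job is handed in: The block lies at rest flat on the floor of the box, sole down (origin within 75 mm along and 55 mm across of the box's origin, under 12 mm above the box's underside, tilted under 0.15 rad), and the lid is shut past the ridge, within 3 mm of fully home, and still (x of block in the frame of box between -0.075 and 0.075 m and y of block in the frame of box between -0.055 and 0.055 m and z of block in the frame of box between 0 and 0.012 m and angle between block's own z axis and vertical below 0.15 rad and linear speed of block below 0.02 m/s and value of joint lid below 0.003 m and velocity of joint lid below 0.005 m/s); the robot touches nothing.
It fails at once if the basin is shifted by more than 20 mm (distance of basin from where it was at the start of the episode above 0.02 m).
It fails at once if the dispenser is shifted by more than 20 mm (distance of dispenser from where it was at the start of the episode above 0.02 m).
It fails at once if the spoon rest is shifted by more than 20 mm (distance of spoon_rest from where it was at the start of the episode above 0.02 m).
It also fails if it takes over 58 s, if anything falls off the work surface, if the arm or the gripper's body presses on something with over 40 N, if the wrist force passes 120 N, or if a joint passes its speed limit or range.

## Robot

A 7-joint arm with a two-finger parallel gripper is mounted at the origin on the work surface. World frame = base frame: x ahead of the robot, y to its left, z up, the work surface at z = 0. Lengths are in mm, angles in rad, forces in N, time in s.
With the tool pointing down it reaches from about 400 to 850 mm from the base axis. Payload 6.9 kg.
Tool frame: the origin (TCP) lies midway between the tips of the shut fingers; the grasp point (between the pads) lies 19 mm behind it (env.grip_point_offset is the distance from the TCP to the grasp point, in mm); y points along the fingers, x is the direction in which the jaws open and shut, and the axes are right-handed (so a half turn about y gives the same grasp; the last joint's range is limited). The gripper opens to 85 mm and grips with 20 to 120 N. Pads are 22 mm wide; open, the fingers measure 114 mm over their backs; the gripper's body (76 mm by 85 mm) begins 54 mm behind the grasp point. The pads swing forward as they close: fully open they stand 13 mm farther back than shut.
Start: joints at [1.417, 0.507, -0.238, 1.5, 0.126, 1.149, -0.155], TCP at [159.921, -604.182, 195.075] pointing down, gripper open.
Joint ranges: [-3.08, 3.08], [-0.24, 2.05], [-1.43, 1.35], [0, 2.5], [-1.52, 4.66], [0.17, 1.96], [-2.89, 2.89]. Speed limits (rad/s): [2.39, 2.39, 3.14, 3.14, 3.14, 3.14, 3.14].

## Interface

Orientations are given as a rotation vector (axis times angle).
In Python, from station import env gives the robot as it stands. The module is installed in compiled form; this text tells all that it offers.
- The arm moves only by the tool servo_tool, never from a script. Its argument "increments" is a list of rows, each an object with "slide": the shift along the tool's x, y, z in mm, a list of three; "yaw": the turn about the tool's y in degrees. In form: [{"slide": [dx, dy, dz], "yaw": yaw}, ...]. A call has 1 to 5 rows; each row is the pose to reach, as a shift and turn from the pose commanded when the call began, along the tool's axes at that moment; what a row does not reach only later rows make up. A row lasts 1/12 s, in which the tool goes at most 41.7 mm and 7.16 degrees, less where a joint would pass 70% of its speed; a pose out of reach is approached as far as the arm can. A call with a gripper value outside its range is refused whole. "jaw" is the opening, from 0 (shut) to 1 (fully open), set as the call begins (left out, the last holds). The fingers move at their own pace and stop on an object; "grip_force" is the grip in N (left out, the last holds). Time passes only in rows, so rows that repeat a pose let the fingers close. It gives the time, the measured TCP pose, the force and the opening at its end, in the units of the state.
- env.read_state(): the state, without advancing time (a new reading comes with each control period).
- env.camera(name): name is "scene" or "top" or "wrist"; returns a dict with "color" (480x640x3 uint8, blue, green, red), "fx", "fy", "cx", "cy" (pixels), "eye" and "attitude" of the camera in the world; the wrist camera has in their place "mount" (4x4, takes a point from camera to tool coordinates, whose origin is the TCP and whose axes are the tool frame's). Camera axes: x right, y down, z forward; pixel columns grow to the right and rows downward; lengths in mm; the calibration is good to about 2 mm. A picture is of the moment at which its call begins: read the wrist's pose just before it. There is no depth.
- env.hand_in(): hands the job in, once; it reports no verdict.
Trained networks look in a picture, given as the dict that the camera call returned (one of the last four; its "shot" number tells which), for a name from the list of things; names that differ only in an ending like _2 or _b are one class to them, and where a whole thing is asked for, a point or a joint stands for the part that bears it (a point fixed in the world has none). Each returns a list of dicts, best first, with "score" (0 to 1); they miss things now and then, are a little off and sometimes report something else, mostly with a low value. They report only what shows in the picture. A call takes as long as a camera call.
- env.search_frame(picture, label): "at" ([column, row] as shares, 0 to 1, of the picture: columns of its width, rows of its height, amid what is visible of it).
- env.trace(picture, label): "region" (480x640 bool, what is visible of it) and "at" ([column, row] as shares, 0 to 1, of the picture: columns of its width, rows of its height, amid what is visible of it).
The state is a dict: "clock": time; "joint_pos": joint angles; "dq": joint speeds; "joint_torque": joint torques, N m; "position": TCP position; "ee_rot": TCP orientation; "ft_force": force on the tool from outside, world axes, zero at the start; "torque": the same for the moment, N m; "grip_width": opening from 0.0 (shut) to 1.0 (fully open).
Only numpy, scipy, OpenCV 4.12 (cv2) and the standard library are available. Lean on these libraries where they do the work, as an engineer would, in place of code of your own. Each camera call takes 0.05 s, during which the arm holds its last target.

## Working session

There is one attempt and no reset: what is moved stays moved. The work goes in short steps, Python scripts to look and compute and a tool call to move; the robot and the scene stay as the last step left them, time stands still between calls to the robot, and variables do not carry over. Pictures are saved under pics/ and viewed, and the job is handed in when it is done.

Besides the shell and the picture viewer there is one more tool, called as name(argument=value, ...), one argument or row to a line, values as JSON. servo_tool: Moves the arm, as the interface text tells. Its arguments: {"type":"object","properties":{"increments":{"type":"array","items":{"type":"object","properties":{"slide":{"type":"array","items":{"type":"number"}},"yaw":{"type":"number"}}}},"jaw":{"type":"number"},"grip_force":{"type":"number"}},"required":["increments"]}

```bash
mkdir -p pics
cat > h.py <<'E'
import numpy as np, cv2
from scipy.spatial.transform import Rotation as R
from station import env
def shot(name,fn=None):
    s=env.read_state(); p=env.camera(name)
    if fn: cv2.imwrite('pics/'+fn,p['color'])
    return s,p
E
python3 - <<'E'
from h import *
s=env.read_state();print(s, env.grip_point_offset)
for n in ['scene','top','wrist']:
    s,p=shot(n,n+'0.png')
    print(n,{k:v for k,v in p.items() if k!='color'})
    for l in ['box','lid','lid_grip','ridge_top','block','basin','dispenser','spoon_rest']:
        print(l,[(np.round(np.array(d['at'])*[640,480],1),round(d['score'],2)) for d in env.search_frame(p,l)][:3]) if n!='wrist' else 0
print(env.read_state()['clock'])
E
```

```text
{'clock': 0.0, 'joint_pos': array([ 1.41750376,  0.50834149, -0.2375271 ,  1.50115262,  0.12573878,
        1.1489232 , -0.15480092]), 'dq': array([-0.0007082 ,  0.00061622,  0.00053447,  0.00065227, -0.00312535,
       -0.00255817, -0.00081264]), 'joint_torque': array([-8.80441166e-05, -6.20581770e+01, -2.18633965e+00, -2.49649894e+01,
        1.27761718e-02,  1.20331938e-02, -7.32226158e-05]), 'position': array([ 159.70545854, -603.64475695,  194.22074436]), 'ee_rot': array([-1.31949689,  1.0175251 , -1.01503655]), 'ft_force': array([-0.59610166,  0.20272226, -0.70367571]), 'torque': array([ 0.01491238,  0.00255383, -0.04157669]), 'grip_width': 0.9982328967515535} 18.700000000000003
scene {'fx': 475.9146187322322, 'fy': 475.9146187322322, 'cx': 319.8078110275073, 'cy': 238.80757168034282, 'eye': array([ 859.05241111, -343.67944457,  658.54092094]), 'attitude': array([-2.39882902, -0.71396284,  0.26195824]), 'shot': 1}
box [(array([240. , 272.6]), 0.83)]
lid [(array([230.4, 289.2]), 0.73)]
lid_grip [(array([230.4, 293.4]), 0.91)]
ridge_top [(array([241.7, 272.2]), 0.77), (array([378
[... 543 characters left out ...]
), 0.8)]
lid_grip [(array([365.4, 272.7]), 0.47)]
ridge_top [(array([361.4, 276.8]), 0.97)]
block [(array([238.5, 323.7]), 0.61)]
basin [(array([212.9, 172.1]), 0.77)]
dispenser []
spoon_rest [(array([445. , 153.4]), 0.92)]
wrist {'fx': 377.00742457257127, 'fy': 377.00742457257127, 'cx': 323.6400193544655, 'cy': 236.26274743671618, 'mount': array([[ 9.99999233e-01, -1.21592061e-03,  2.36123255e-04,
        -8.77617074e-01],
       [-5.97826735e-04, -3.06840271e-01,  9.51760837e-01,
        -1.79153111e+02],
       [-1.08481350e-03, -9.51760248e-01, -3.06840763e-01,
         7.84958142e+01],
       [ 0.00000000e+00,  0.00000000e+00,  0.00000000e+00,
         1.00000000e+00]]), 'shot': 3}
0.95
```

View images.

View pics/scene0.png

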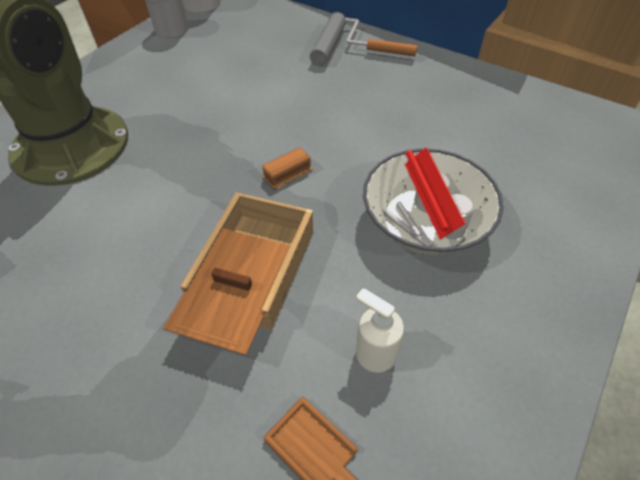

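View pics/top0.png

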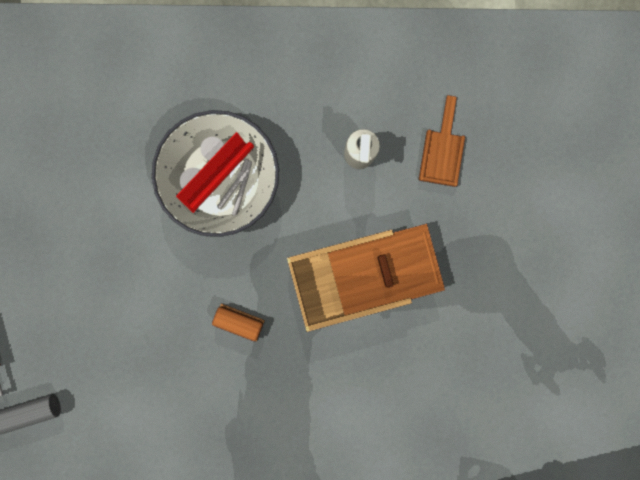

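Run:
```python
import cv2
t=cv2.imread('pics/top0.png')[215:350,200:460]
cv2.imwrite('pics/topz.png',cv2.resize(t,None,fx=3,fy=3,interpolation=cv2.INTER_CUBIC))
t=cv2.imread('pics/scene0.png')[140:360,150:330]
cv2.imwrite('pics/scz.png',cv2.resize(t,None,fx=2.7,fy=2.7,interpolation=cv2.INTER_CUBIC))
```

```text
(no output)
```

View pics/topz.png

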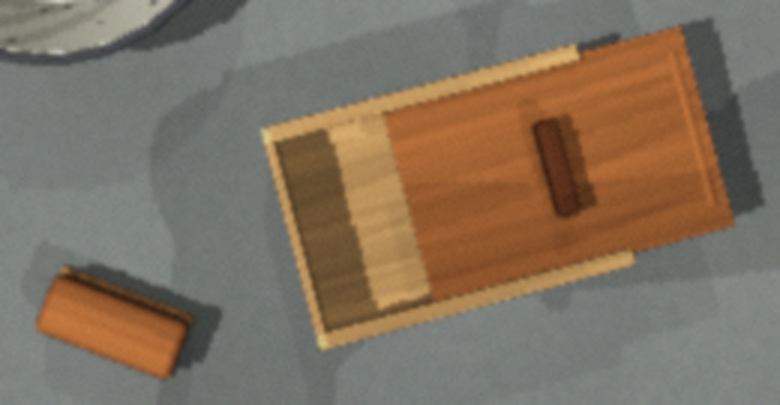

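View pics/scz.png

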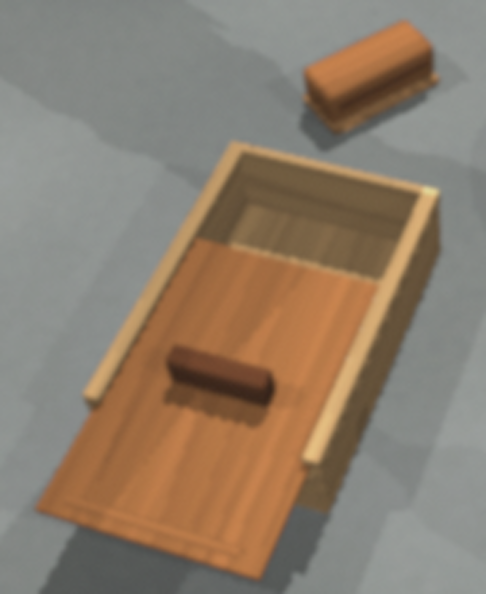

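```bash
cat >> h.py <<'E'
CAM={'top':(585.571,319.480,241.438,[549.167,38.892,1133.980],[-2.21867438,2.2081632,-0.05276923]),
'scene':(475.9146,319.808,238.808,[859.0524,-343.679,658.541],[-2.39882902,-0.71396284,0.26195824])}
def proj(n,P):
    f,cx,cy,e,a=CAM[n]; q=(np.atleast_2d(P)-e)@R.from_rotvec(a).as_matrix()
    return np.c_[cx+f*q[:,0]/q[:,2],cy+f*q[:,1]/q[:,2]]
def ray(n,px,z):
    f,cx,cy,e,a=CAM[n]; d=R.from_rotvec(a).as_matrix()@[(px[0]-cx)/f,(px[1]-cy)/f,1]
    e=np.array(e); return e+d*(z-e[2])/d[2]
def put(pose,P):
    P=np.atleast_2d(P).astype(float); c,s=np.cos(pose[2]),np.sin(pose[2])
    return np.c_[pose[0]+c*P[:,0]-s*P[:,1],pose[1]+s*P[:,0]+c*P[:,1],P[:,2]]
E
python3 - <<'E'
from h import *
from scipy.optimize import least_squares
tz=lambda L:np.array(L)/3.+[200,215]
sz=lambda L:np.array(L)/2.7+[150,140]
C=np.array([[100,-70,60],[100,70,60],[-100,-70,60],[-100,70,60]])
t=tz([[264,130],[322,347],[578,50],[633,257]]); s=sz([[438,190],[232,143],[313,463],[93,402]])
for p in t: print(ray('top',p,60))
for p in s: print('s',ray('scene',p,60))
f=lambda p:np.r_[(proj('top',put(p,C))-t).ravel(),(proj('scene',put(p,C))-s).ravel()]
r=least_squares(f,[520,-40,1.7]);b=r.x
print('box',b,np.round(r.fun,1))
# lid v
L=lambda v:np.array([[-96-v,-64,53],[-96-v,64,53]])
G=lambda v:np.array([[-v,0,75]])
for k in [('top',tz([[683,28],[735,225]])),('scene',sz([[262,578],[40,510]]))]:
    r=least_squares(lambda v:(proj(k[0],put(b,L(v[0])))-k[1]).ravel(),[40]);print('lid',r.x,r.fun)
# block body top corners approx z 36
tb=tz([[60,272],[190,318],[168,380],[38,326]]); 
for p in tb: print(ray('top',p,33))
for p in sz([[306,72],[405,22],[436,50],[330,95],]): print('s',ray('scene',p,33))
E
```

```text
[551.84066523  79.17368131  60.        ]
[419.98824166  43.08392161  60.        ]
[ 601.75713783 -112.95710985   60.        ]
[ 475.25622074 -146.72266482   60.        ]
s [553.9306965   80.95053788  60.        ]
s [421.09971425  42.79537841  60.        ]
s [ 605.06879965 -112.94805778   60.        ]
s [ 480.99302739 -148.5179163    60.        ]
box [513.68764869 -34.1708749    1.8429104 ] [-1.  -1.3 -0.1  0.3 -0.7 -3.4  1.4  1.2  0.2  0.1 -0.6 -0.6  2.2  0.3
 -4.3 -2.1]
lid [70.09725136] [-1.09361905 -2.1155679   0.20811894 -1.09941837]
lid [69.26159246] [-0.26279419 -0.322629   -1.62805804 -0.71241404]
[462.86818637 206.68674514  33.        ]
[434.53461691 125.56468952  33.        ]
[396.03704537 138.95514109  33.        ]
[429.30782729 220.0170132   33.        ]
s [401.5509199  140.79174419  33.        ]
s [430.30087183 220.4976061   33.        ]
s [465.61532556 208.20353715  33.        ]
s [429.33358271 131.70058253  33.        ]
```

```bash
cat >> h.py <<'E'
BOX=[513.7,-34.2,np.radians(105.4)]
def tool():
    s=env.read_state(); M=R.from_rotvec(s['ee_rot']).as_matrix()
    return s,np.array(s['position']),M
def plan(xyz,jawdeg=None):
    s,p,M=tool()
    cur=np.degrees(np.arctan2(M[1,0],M[0,0]))
    d=0 if jawdeg is None else (jawdeg-cur+90)%180-90
    print('t',round(s['clock'],2),'pos',np.round(p,1),'jaw',round(cur,1),'ydir',np.round(M[:,1],3),'grip',round(s['grip_width'],3),'F',np.round(s['ft_force'],1),'q7',round(s['joint_pos'][6],2))
    print('slide',np.round(M.T@(np.array(xyz)-p),1),'yaw(about tool y)',round(-d,1))
E
python3 - <<'E'
from h import *
print(ray('top',[385.3,270.7],75)); print(put(BOX,[[-70,0,64]]))
print(ray('scene',[231.5,276],75))
plan([533,-102,195],105.4)
E
```

```text
[530.22715328 -97.51239523  75.        ]
[[ 532.28892822 -101.6866783    64.        ]]
[533.23237009 -99.40349808  75.        ]
t 0.95 pos [ 159.9 -604.2  195.1] jaw -75.2 ydir [-0.  0. -1.] grip 1.001 F [-0.1  0.2 -0.5] q7 -0.15
slide [-3.900e+02  1.000e-01  4.892e+02] yaw(about tool y) -0.6
```

servo_tool(
  increments=[
    {"slide": [-25, 0, 31], "yaw": 0},
    {"slide": [-50, 0, 62], "yaw": 0},
    {"slide": [-75, 0, 94], "yaw": 0},
    {"slide": [-100, 0, 125], "yaw": 0},
    {"slide": [-125, 0, 156], "yaw": 0},
  ],
  jaw=0.6,
)

```text
clock: 1.37
position: [279.6, -441.8, 195.2]
ee_rot: [-1.321, 1.016, -1.017]
ft_force: [0.3, -0.9, 0.5]
grip_width: 0.598
```

servo_tool(
  increments=[
    {"slide": [-25, 0, 31], "yaw": 0},
    {"slide": [-50, 0, 62], "yaw": 0},
    {"slide": [-75, 0, 94], "yaw": 0},
    {"slide": [-100, 0, 125], "yaw": 0},
    {"slide": [-125, 0, 156], "yaw": 0},
  ],
)

```text
clock: 1.78
position: [398.5, -281.0, 195.4]
ee_rot: [-1.321, 1.016, -1.017]
ft_force: [1.2, -0.5, -1.0]
grip_width: 0.599
```

servo_tool(
  increments=[
    {"slide": [-25, 0, 31], "yaw": 0},
    {"slide": [-50, 0, 62], "yaw": 0},
    {"slide": [-75, 0, 94], "yaw": 0},
    {"slide": [-85, 0, 105], "yaw": 0},
    {"slide": [-85, 0, 105], "yaw": -0.6},
  ],
)

```text
clock: 2.2
position: [480.0, -168.7, 195.4]
ee_rot: [-1.325, 1.002, -1.003]
ft_force: [0.2, -0.0, -0.4]
grip_width: 0.596
```

Run:
```python
from h import *
s,p=shot('wrist','w1.png')
M=R.from_rotvec(s['ee_rot']).as_matrix()
for l in ['lid_grip','box','block']:
    for d in env.search_frame(p,l)[:2]:
        px=np.array(d['at'])*[640,480]
        T=p['mount'];v=np.array([(px[0]-p['cx'])/p['fx'],(px[1]-p['cy'])/p['fy'],1])
        o=s['position']+M@T[:3,3]; w=M@T[:3,:3]@v; z={'lid_grip':64,'box':40,'block':30}[l]
        print(l,d['score'],px, o+w*(z-o[2])/w[2])
plan([531.5,-99,120],105.4)
```

```text
lid_grip 0.62 [264.192 125.28 ] [ 535.18691855 -103.20989933   64.        ]
box 0.58 [210.304 119.376] [525.90024929 -54.76801061  40.        ]
block 0.71 [  8.32  170.208] [431.39368026 116.69049807  30.        ]
t 2.4 pos [ 476.5 -175.1  195. ] jaw -74.7 ydir [-0.001 -0.001 -1.   ] grip 0.599 F [ 0.9 -0.   0.6] q7 -1.17
slide [-58.9  74.9  73.2] yaw(about tool y) -0.1
```

View pics/w1.png

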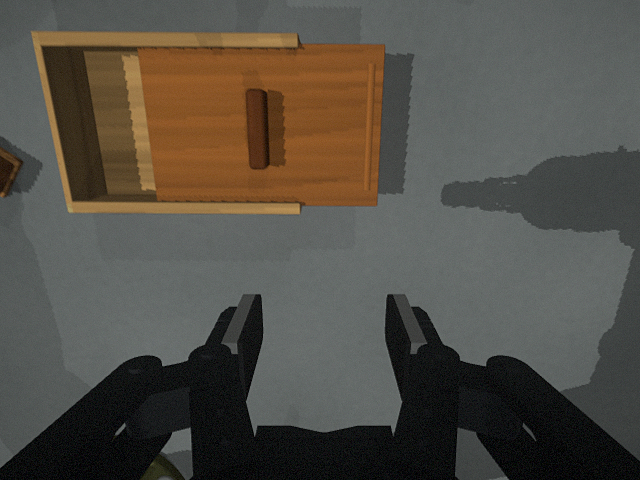

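servo_tool(
  increments=[
    {"slide": [-19, 8, 24], "yaw": 0},
    {"slide": [-38, 16, 49], "yaw": 0},
    {"slide": [-56.5, 40, 73.6], "yaw": 0},
    {"slide": [-56.5, 75, 73.6], "yaw": 0},
    {"slide": [-56.5, 75, 73.6], "yaw": 0},
  ],
)

```text
clock: 2.82
position: [530.0, -99.4, 115.1]
ee_rot: [-1.329, 1.015, -1.003]
ft_force: [-1.9, -0.3, -0.4]
grip_width: 0.598
```

Run:
```python
from h import *
s,p=shot('wrist','w2.png')
plan([532.5,-101,60],105.4)
```

```text
t 2.87 pos [ 530.4 -100.8  117.6] jaw -74.6 ydir [-0.007  0.    -1.   ] grip 0.606 F [ 0.2 -0.8  0.4] q7 -1.39
slide [ 0.9 57.6  2.4] yaw(about tool y) -0.0
```

View pics/w2.png

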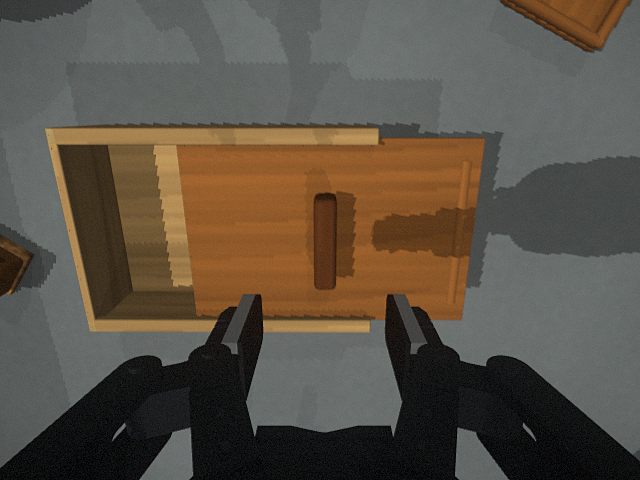

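servo_tool(
  increments=[
    {"slide": [0, 20, 1], "yaw": 0},
    {"slide": [0.5, 40, 1], "yaw": 0},
    {"slide": [0.5, 58, 1], "yaw": 0},
    {"slide": [0.5, 58, 1], "yaw": 0},
    {"slide": [0.5, 58, 1], "yaw": 0},
  ],
)

```text
clock: 3.28
position: [534.0, -101.8, 63.2]
ee_rot: [-1.325, 1.011, -1.011]
ft_force: [0.9, -0.2, 0.5]
grip_width: 0.596
```

servo_tool(
  increments=[
    {"slide": [0, 0, 0]},
    {"slide": [0, 0, 0]},
    {"slide": [0, 0, 0]},
    {"slide": [0, 0, 0]},
    {"slide": [0, 0, 0]},
  ],
  jaw=0,
  grip_force=40,
)

```text
validation failed for argument at $.in...
```

Run:
```python
from h import *
s,p=shot('wrist','w3.png')
plan([532.5,-101,60],105.4)
_,_,M=tool();print(M)
```

```text
t 3.33 pos [ 534.8 -101.4   63.8] jaw -74.7 ydir [ 0.001 -0.001 -1.   ] grip 0.602 F [1.1 0.2 0.1] q7 -1.43
slide [-1.   3.8 -2.1] yaw(about tool y) -0.1
[[ 2.63806747e-01  1.30700783e-03  9.64574669e-01]
 [-9.64574762e-01 -9.24268413e-04  2.63808025e-01]
 [ 1.23632505e-03 -9.99998719e-01  1.01687852e-03]]
```

View pics/w3.png

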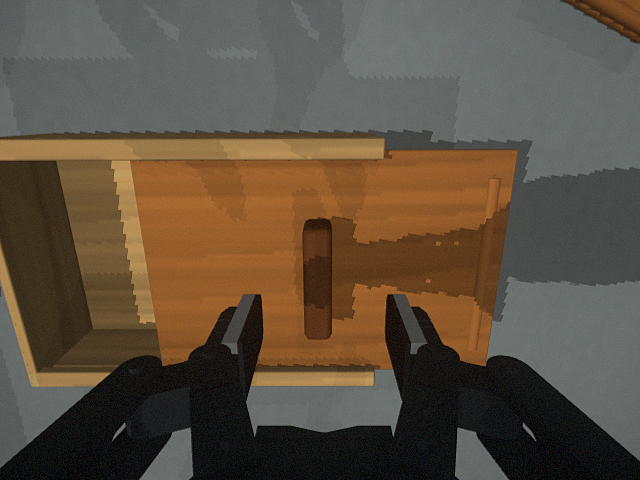

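servo_tool(
  increments=[
    {"slide": [0, 1.5, 0], "yaw": 0},
    {"slide": [0, 1.5, 0], "yaw": 0},
    {"slide": [0, 1.5, 0], "yaw": 0},
    {"slide": [0, 1.5, 0], "yaw": 0},
    {"slide": [0, 1.5, 0], "yaw": 0},
  ],
  jaw=0,
  grip_force=40,
)

```text
clock: 3.75
position: [534.5, -99.8, 61.0]
ee_rot: [-1.324, 1.008, -1.009]
ft_force: [-0.2, 0.8, 0.1]
grip_width: -0.003
```

Run:
```python
from h import *
s,p=shot('wrist','w4.png')
plan([532.5,-101,60],105.4)
```

```text
t 3.8 pos [534.4 -99.8  60.9] jaw -74.6 ydir [ 0. -0. -1.] grip -0.001 F [-0.5 -0.5 -0.4] q7 -1.43
slide [ 0.7  0.9 -2.2] yaw(about tool y) 0.0
```

View pics/w4.png

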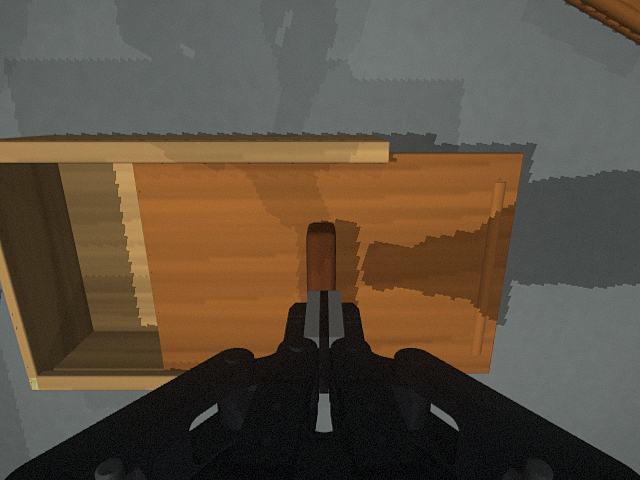

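Run:
```python
from h import *
i=cv2.imread('pics/w4.png')[200:450,240:420]
cv2.imwrite('pics/w4z.png',cv2.resize(i,None,fx=2.4,fy=2.4,interpolation=cv2.INTER_CUBIC))
s,p=shot('scene','s4.png')
i=p['color'][180:360,150:350]
cv2.imwrite('pics/s4z.png',cv2.resize(i,None,fx=3,fy=3,interpolation=cv2.INTER_CUBIC))
```

```text
(no output)
```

View pics/w4z.png

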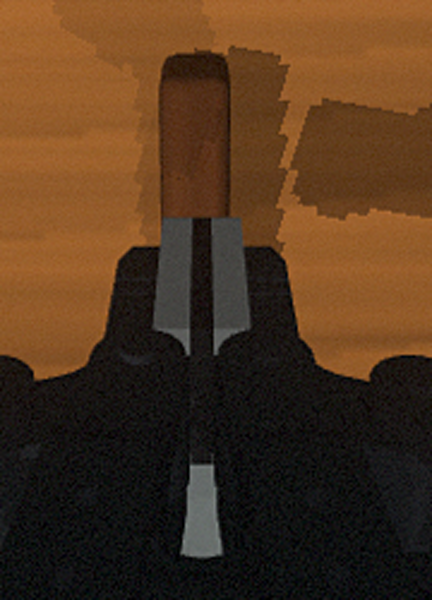

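View pics/s4z.png

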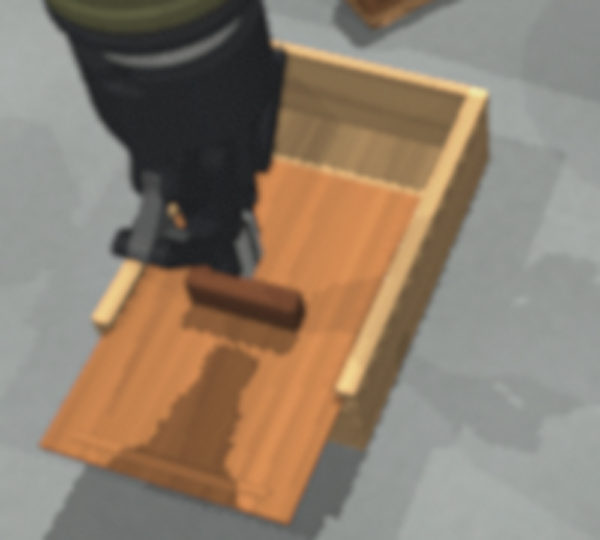

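Run:
```python
from h import *
z=lambda P:(proj('scene',P)-[150,180])*3
print(z([[534.4,-99.8,61],[534.4,-99.8,80],[534.4,-99.8,134]]))
print('bar ends top',z(put(BOX,[[-69,-30,75],[-69,30,75],[-69,0,53]])))
```

```text
[[250.32976511 305.14779801]
 [244.17382787 284.0121952 ]
 [225.12390615 218.60678857]]
bar ends top [[297.44023793 304.41780921]
 [185.22804925 273.39707978]
 [247.99503214 312.90227358]]
```

Run:
```python
from h import *
s,p=shot('top')
print(s['position'],s['joint_pos'])
i=p['color'][200:350,270:470]
cv2.imwrite('pics/t4z.png',cv2.resize(i,None,fx=4,fy=4,interpolation=cv2.INTER_CUBIC))
z=lambda P:(proj('top',P)-[270,200])*4
print(z([[534.4,-99.8,61]]),z(put(BOX,[[-69,-30,75],[-69,30,75],[-69,0,53]])))
s,p=shot('scene'); i=p['color'][225:305,190:280]
cv2.imwrite('pics/s4y.png',cv2.resize(i,None,fx=7,fy=7,interpolation=cv2.INTER_CUBIC))
```

```text
[534.39362541 -99.73982758  60.75709393] [ 0.37847941  0.54510819 -0.36056991  1.8902741   0.27067361  0.75351944
 -1.43444166]
[[462.26319795 273.14810301]] [[450.78198015 214.85464479]
 [485.81075024 342.95323996]
 [462.01776464 278.05818621]]
```

View pics/t4z.png

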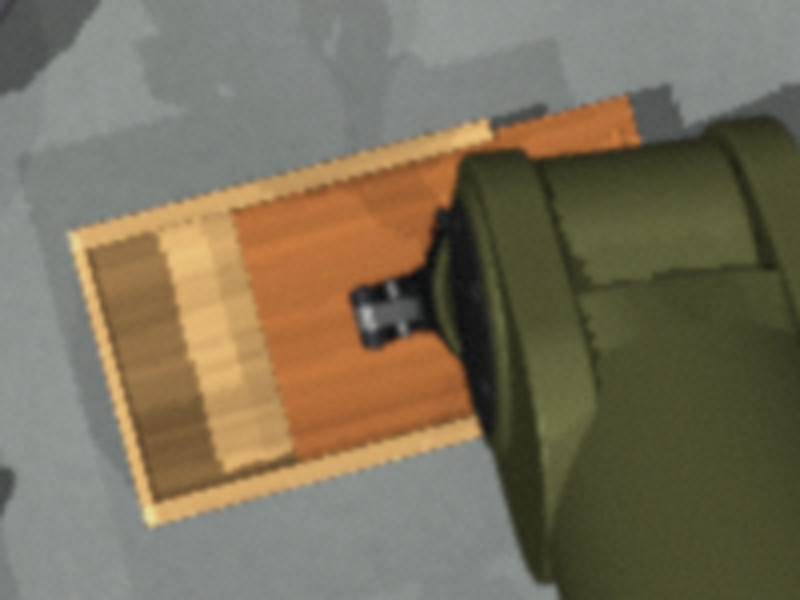

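View pics/s4y.png

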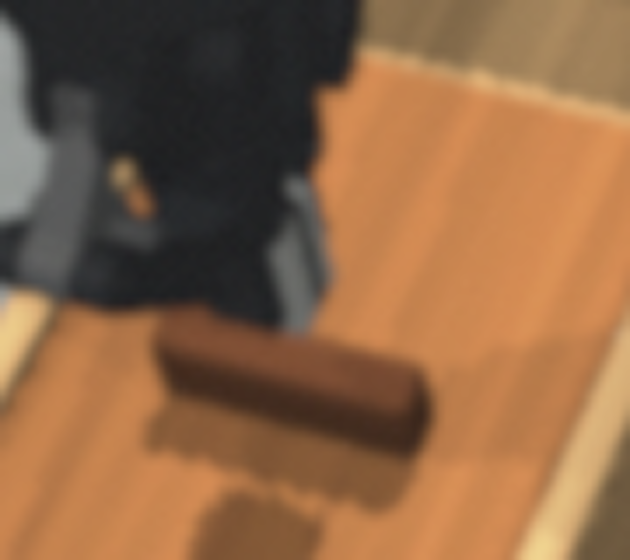

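servo_tool(
  increments=[
    {"slide": [0, 0, 0], "yaw": 0},
    {"slide": [0, 0, 0], "yaw": 0},
    {"slide": [0, 0, 0], "yaw": 0},
    {"slide": [0, 0, 0], "yaw": 0},
    {"slide": [0, 0, 0], "yaw": 0},
  ],
  jaw=0.6,
)

```text
clock: 4.37
position: [534.3, -99.8, 60.5]
ee_rot: [-1.325, 1.009, -1.009]
ft_force: [-0.2, -0.3, -0.0]
grip_width: 0.598
```

Run:
```python
from h import *
s,p=shot('scene'); i=p['color'][205:305,170:290]
plan([534.4,-99.8,61])
cv2.imwrite('pics/s5y.png',cv2.resize(i,None,fx=6,fy=6,interpolation=cv2.INTER_CUBIC))
s,p=shot('wrist','w5.png')
i=np.hstack([cv2.imread('pics/wrist0.png'),p['color']])
cv2.imwrite('pics/w05.png',cv2.resize(i,(800,300)))
```

```text
t 4.42 pos [534.3 -99.8  60.6] jaw -74.6 ydir [-0.  0. -1.] grip 0.602 F [-0.8  0.2  0.2] q7 -1.43
slide [ 0.  -0.4  0.1] yaw(about tool y) 0
```

View pics/s5y.png

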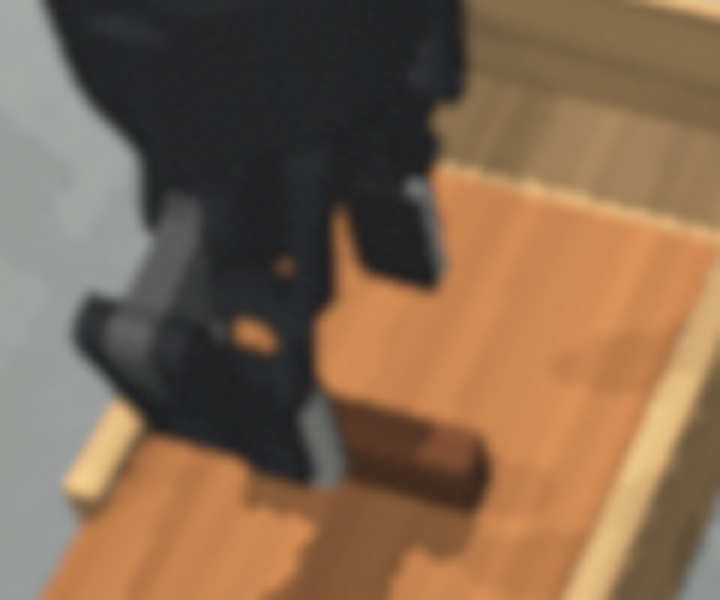

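View pics/w05.png

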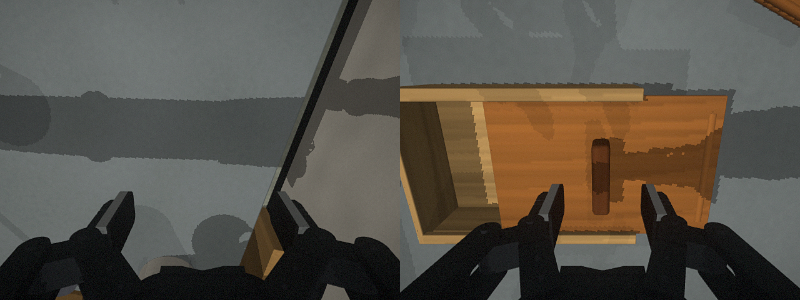

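Run:
```python
from h import *
c=np.array([534.3,-99.8,0]);d=np.array([.264,-.965,0]);u=np.array([.965,.264,0])
for z in [60,75,90,100]:
    print(z,*[np.round(((proj('scene',c+[0,0,z]+s*28*d+11*u)-[170,205])*6)[0]) for s in (1,-1)])
```

```text
60 [374. 567.] [467. 384.]
75 [364. 535.] [459. 350.]
90 [354. 502.] [450. 315.]
100 [347. 479.] [445. 291.]
```

servo_tool(
  increments=[
    {"slide": [0, 8, -1], "yaw": 0},
    {"slide": [0, 16, -2], "yaw": 0},
    {"slide": [0, 24, -2], "yaw": 0},
    {"slide": [0, 24, -2], "yaw": 0},
    {"slide": [0, 24, -2], "yaw": 0},
  ],
)

```text
clock: 4.88
position: [531.7, -100.2, 35.7]
ee_rot: [-1.325, 1.01, -1.007]
ft_force: [0.4, -0.7, 0.0]
grip_width: 0.595
```

Run:
```python
from h import *
s,p=shot('scene'); i=p['color'][205:305,170:290]
plan([534.4,-99.8,61])
cv2.imwrite('pics/s6y.png',cv2.resize(i,None,fx=6,fy=6,interpolation=cv2.INTER_CUBIC))
s,p=shot('wrist','w6.png')
```

```text
t 4.93 pos [ 532.2 -100.2   36.2] jaw -74.6 ydir [-0.001  0.    -1.   ] grip 0.6 F [-0.5 -1.   0.2] q7 -1.45
slide [  0.2 -24.8   2.2] yaw(about tool y) 0
```

View pics/s6y.png

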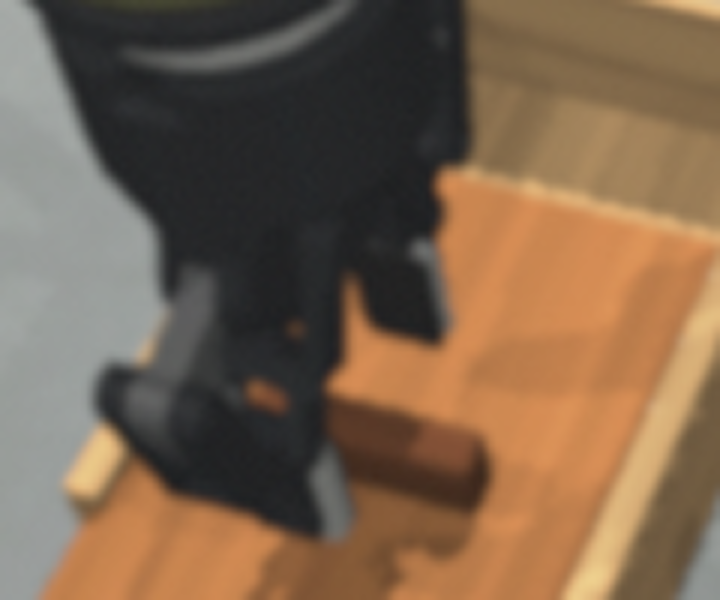

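View pics/w6.png

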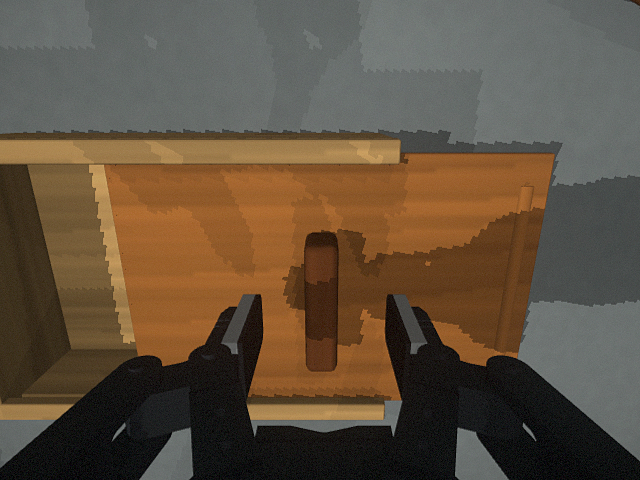

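servo_tool(
  increments=[
    {"slide": [0, 5, 0], "yaw": 0},
    {"slide": [0, 10, 0], "yaw": 0},
    {"slide": [0, 12, 0], "yaw": 0},
    {"slide": [0, 12, 0], "yaw": 0},
    {"slide": [0, 12, 0], "yaw": 0},
  ],
)

```text
clock: 5.4
position: [532.3, -100.3, 24.4]
ee_rot: [-1.325, 1.009, -1.008]
ft_force: [0.8, 0.4, 0.1]
grip_width: 0.599
```

servo_tool(
  increments=[
    {"slide": [0, 0, 0], "yaw": 0},
    {"slide": [0, 0, 0], "yaw": 0},
    {"slide": [0, 0, 0], "yaw": 0},
    {"slide": [0, 0, 0], "yaw": 0},
    {"slide": [0, 0, 0], "yaw": 0},
  ],
  jaw=0,
  grip_force=40,
)

```text
clock: 5.82
position: [532.5, -100.3, 24.9]
ee_rot: [-1.324, 1.008, -1.009]
ft_force: [-0.6, 0.5, 3.9]
grip_width: 0.151
```

Run:
```python
from h import *
s,p=shot('scene'); i=p['color'][205:305,170:290]
plan([534.4,-99.8,61])
cv2.imwrite('pics/s7y.png',cv2.resize(i,None,fx=6,fy=6,interpolation=cv2.INTER_CUBIC))
```

```text
t 5.87 pos [ 532.5 -100.3   24.9] jaw -74.6 ydir [ 0. -0. -1.] grip 0.149 F [-0.7 -0.3  3.5] q7 -1.46
slide [  0.  -36.1   1.9] yaw(about tool y) 0
```

View pics/s7y.png

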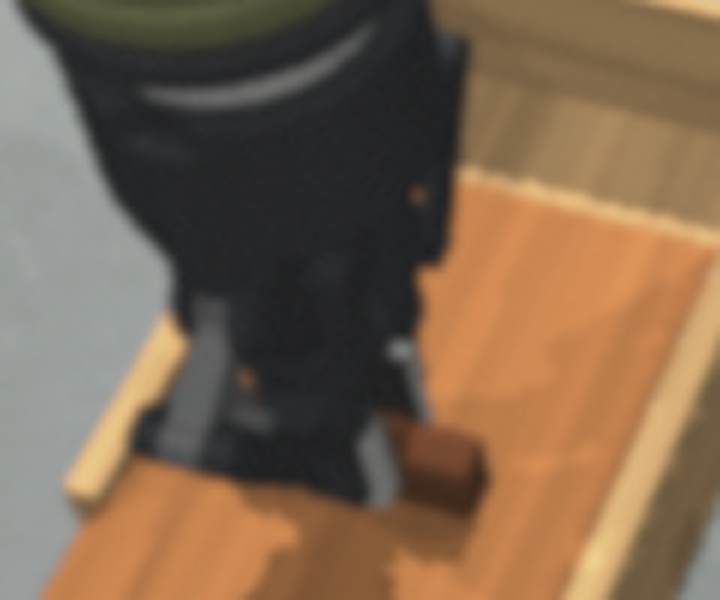

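servo_tool(
  increments=[
    {"slide": [10, -1, 0], "yaw": 0},
    {"slide": [25, -1, 0], "yaw": 0},
    {"slide": [40, -1, 0], "yaw": 0},
    {"slide": [52, -1, 0], "yaw": 0},
    {"slide": [60, -1, 0], "yaw": 0},
  ],
)

```text
clock: 6.28
position: [548.9, -159.8, 25.0]
ee_rot: [-1.324, 1.009, -1.009]
ft_force: [3.1, 1.9, -7.2]
grip_width: 0.154
```

servo_tool(
  increments=[
    {"slide": [2, 0, 0], "yaw": 0},
    {"slide": [4, 0, 0], "yaw": 0},
    {"slide": [4, 0, 0], "yaw": 0},
    {"slide": [4, 0, 0], "yaw": 0},
  ],
)

```text
clock: 6.62
position: [549.3, -161.6, 25.1]
ee_rot: [-1.325, 1.009, -1.008]
ft_force: [6.0, 0.5, -15.5]
grip_width: 0.149
```

Run:
```python
from h import *
plan([534.4,-99.8,61])
s,p=shot('scene'); i=p['color'][160:380,120:340]
cv2.imwrite('pics/s8y.png',cv2.resize(i,None,fx=2.7,fy=2.7,interpolation=cv2.INTER_CUBIC))
```

```text
t 6.62 pos [ 549.3 -161.6   25.1] jaw -74.5 ydir [-0.  0. -1.] grip 0.149 F [  6.    0.5 -15.5] q7 -1.35
slide [-63.5 -35.9   2.1] yaw(about tool y) 0
```

View pics/s8y.png

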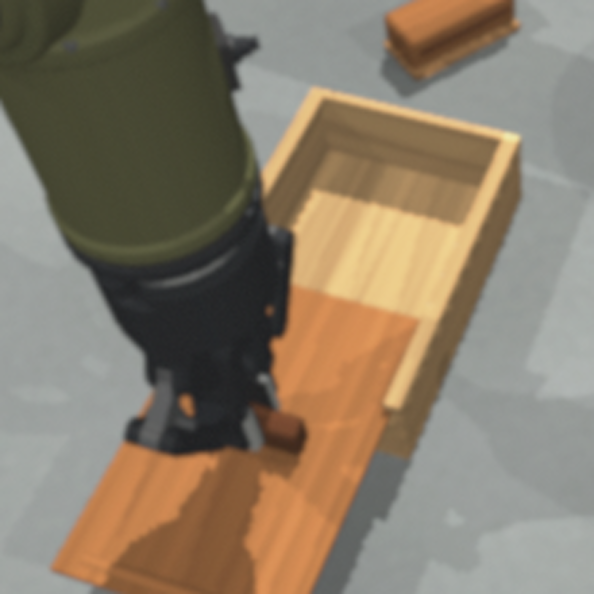

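servo_tool(
  increments=[
    {"slide": [0, 0, 0], "yaw": 0},
    {"slide": [0, 0, 0], "yaw": 0},
    {"slide": [0, 0, 0], "yaw": 0},
    {"slide": [0, -30, 0], "yaw": 0},
    {"slide": [0, -70, 0], "yaw": 0},
  ],
  jaw=0.75,
)

```text
clock: 7.08
position: [546.8, -161.6, 94.1]
ee_rot: [-1.328, 1.014, -1.004]
ft_force: [1.3, -0.1, -0.1]
grip_width: 0.752
```

Run:
```python
from h import *
plan([431,174,95],-21)
_,_,M=tool();print(np.round(M,3))
```

```text
t 7.08 pos [ 546.8 -161.6   94.1] jaw -74.6 ydir [-0.006  0.001 -1.   ] grip 0.752 F [ 1.3 -0.1 -0.1] q7 -1.31
slide [-354.3    0.4  -22.2] yaw(about tool y) -53.6
[[ 0.266 -0.006  0.964]
 [-0.964  0.001  0.266]
 [-0.003 -1.    -0.006]]
```

servo_tool(
  increments=[
    {"slide": [-40, 0, -2], "yaw": 0},
    {"slide": [-80, 0, -5], "yaw": 0},
    {"slide": [-120, 0, -7], "yaw": 0},
    {"slide": [-160, 0, -10], "yaw": 0},
    {"slide": [-200, 0, -12], "yaw": 0},
  ],
)

```text
clock: 7.5
position: [483.7, 28.8, 96.5]
ee_rot: [-1.324, 1.008, -1.01]
ft_force: [1.3, 0.1, -0.3]
grip_width: 0.75
```

servo_tool(
  increments=[
    {"slide": [-35, 0, -3], "yaw": -7},
    {"slide": [-75, 0, -5], "yaw": -14},
    {"slide": [-115, 0, -8], "yaw": -21},
    {"slide": [-154, 0, -10], "yaw": -28},
    {"slide": [-154, 0, -10], "yaw": -35},
  ],
)

```text
clock: 7.92
position: [431.3, 182.2, 97.3]
ee_rot: [-1.5, 0.526, -0.527]
ft_force: [-1.4, 0.8, -0.6]
grip_width: 0.746
```

servo_tool(
  increments=[
    {"slide": [0, 0, 0], "yaw": -7},
    {"slide": [0, 0, 0], "yaw": -14},
    {"slide": [0, 0, 0], "yaw": -18.6},
    {"slide": [0, 0, 0], "yaw": -18.6},
    {"slide": [0, 0, 0], "yaw": -18.6},
  ],
)

```text
clock: 8.33
position: [434.1, 173.2, 96.0]
ee_rot: [-1.551, 0.289, -0.29]
ft_force: [0.6, -1.1, -0.1]
grip_width: 0.75
```

Run:
```python
from h import *
plan([431,174,95],-21)
s,p=shot('wrist','w9.png')
M=R.from_rotvec(s['ee_rot']).as_matrix()
def unw(px,z):
    T=p['mount'];v=np.array([(px[0]-p['cx'])/p['fx'],(px[1]-p['cy'])/p['fy'],1])
    o=s['position']+M@T[:3,3]; w=M@T[:3,:3]@v; return o+w*(z-o[2])/w[2]
for d in env.trace(p,'block')[:2]:
    c,_=cv2.findContours(d['region'].astype(np.uint8),cv2.RETR_EXTERNAL,cv2.CHAIN_APPROX_NONE)
    c=max(c,key=cv2.contourArea); b=cv2.boxPoints(cv2.minAreaRect(c))
    print(d['score'],np.array(d['at'])*[640,480],b.round())
    q=np.array([unw(k,30) for k in b]);print(q.round(1),q.mean(0).round(1))
```

```text
t 8.33 pos [434.1 173.2  96. ] jaw -21.1 ydir [ 0.001 -0.    -1.   ] grip 0.75 F [ 0.6 -1.1 -0.1] q7 -1.23
slide [-3.2  1.  -0.3] yaw(about tool y) -0.1
```

View pics/w9.png

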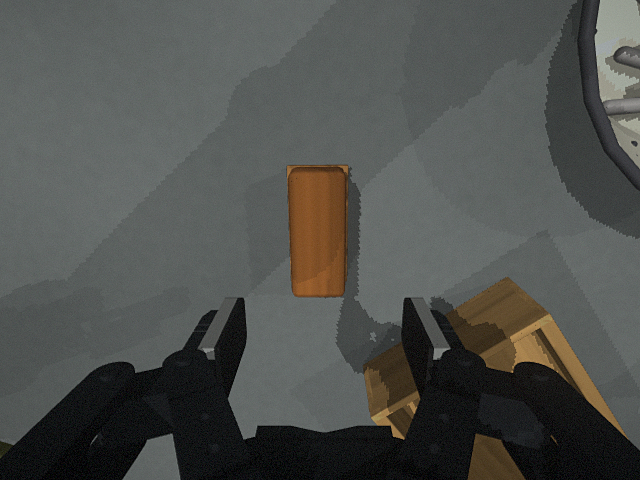

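Run:
```python
from h import *
s,p=shot('wrist'); M=R.from_rotvec(s['ee_rot']).as_matrix()
def unw(px,z):
    T=p['mount'];v=np.array([(px[0]-p['cx'])/p['fx'],(px[1]-p['cy'])/p['fy'],1])
    o=s['position']+M@T[:3,3]; w=M@T[:3,:3]@v; return o+w*(z-o[2])/w[2]
q=np.array([unw(k,33) for k in [(290,168),(346,168),(344,296),(293,296)]]);print(q.round(1),q.mean(0))
a=(q[0]+q[1]-q[2]-q[3]);print(np.degrees(np.arctan2(a[1],a[0])),np.linalg.norm(a)/2)
plan([q.mean(0)[0],q.mean(0)[1],-18],-21)
```

```text
[[430.5 224.8  33. ]
 [463.8 211.9  33. ]
 [431.3 127.5  33. ]
 [397.5 140.7  33. ]] [430.78294093 176.22713393  33.        ]
68.75522557681563 90.36602667709741
t 8.48 pos [434.1 173.2  95.8] jaw -21.1 ydir [ 0.001 -0.    -1.   ] grip 0.75 F [ 0.4 -0.4 -0.3] q7 -1.23
slide [ -4.3 113.8   1.6] yaw(about tool y) -0.1
```

servo_tool(
  increments=[
    {"slide": [-4, 30, 1.6], "yaw": 0},
    {"slide": [-4, 60, 1.6], "yaw": 0},
    {"slide": [-4, 85, 1.6], "yaw": 0},
    {"slide": [-4, 100, 1.6], "yaw": 0},
    {"slide": [-4, 100, 1.6], "yaw": 0},
  ],
)

```text
clock: 8.9
position: [429.2, 175.5, -6.8]
ee_rot: [-1.554, 0.291, -0.285]
ft_force: [0.5, -1.1, -0.5]
grip_width: 0.751
```

Run:
```python
from h import *
plan([430.8,176,-18],-21)
s,p=shot('scene'); i=p['color'][90:230,200:380]
cv2.imwrite('pics/s10.png',cv2.resize(i,None,fx=4,fy=4,interpolation=cv2.INTER_CUBIC))
```

```text
t 8.9 pos [429.2 175.5  -6.8] jaw -21.0 ydir [-0.004 -0.002 -1.   ] grip 0.751 F [ 0.5 -1.1 -0.5] q7 -1.41
slide [ 1.3 11.2  1. ] yaw(about tool y) -0.0
```

View pics/s10.png

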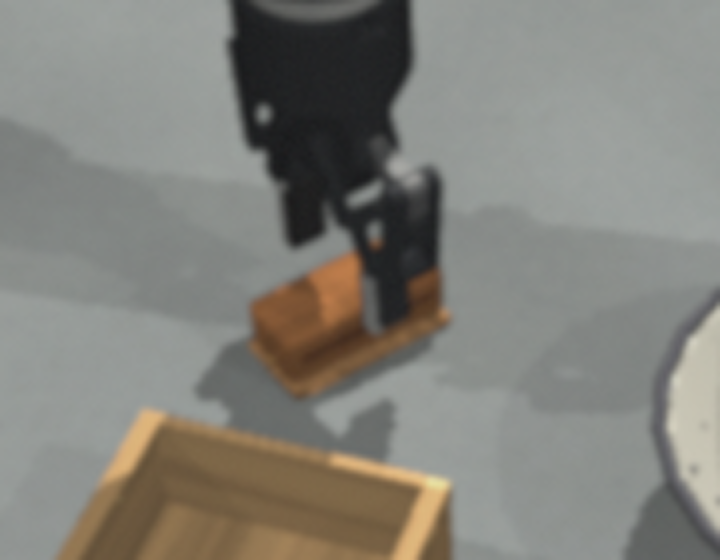

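servo_tool(
  increments=[
    {"slide": [1.3, 6, 0], "yaw": 0},
    {"slide": [1.3, 12, 0], "yaw": 0},
    {"slide": [1.3, 13, 0], "yaw": 0},
    {"slide": [1.3, 13, 0], "yaw": 0},
  ],
)

```text
clock: 9.28
position: [432.4, 175.8, -17.2]
ee_rot: [-1.551, 0.287, -0.288]
ft_force: [-0.1, -0.7, -0.0]
grip_width: 0.751
```

servo_tool(
  increments=[
    {"slide": [0, 0, 0], "yaw": 0},
    {"slide": [0, 0, 0], "yaw": 0},
    {"slide": [0, 0, 0], "yaw": 0},
    {"slide": [0, 0, 0], "yaw": 0},
    {"slide": [0, 0, 0], "yaw": 0},
  ],
  jaw=0.0,
  grip_force=40,
)

```text
clock: 9.7
position: [432.3, 175.9, -16.8]
ee_rot: [-1.551, 0.287, -0.288]
ft_force: [-0.8, -0.8, 4.5]
grip_width: 0.43
```

Run:
```python
from h import *
plan([430.8,176,-18],-21)
s,p=shot('scene'); i=p['color'][90:230,200:380]
cv2.imwrite('pics/s11.png',cv2.resize(i,None,fx=4,fy=4,interpolation=cv2.INTER_CUBIC))
s,p=shot('wrist','w11.png')
```

```text
t 9.7 pos [432.3 175.9 -16.8] jaw -21.0 ydir [ 0.001  0.    -1.   ] grip 0.43 F [-0.8 -0.8  4.5] q7 -1.43
slide [-1.5  1.2 -0.5] yaw(about tool y) 0.0
```

View pics/s11.png

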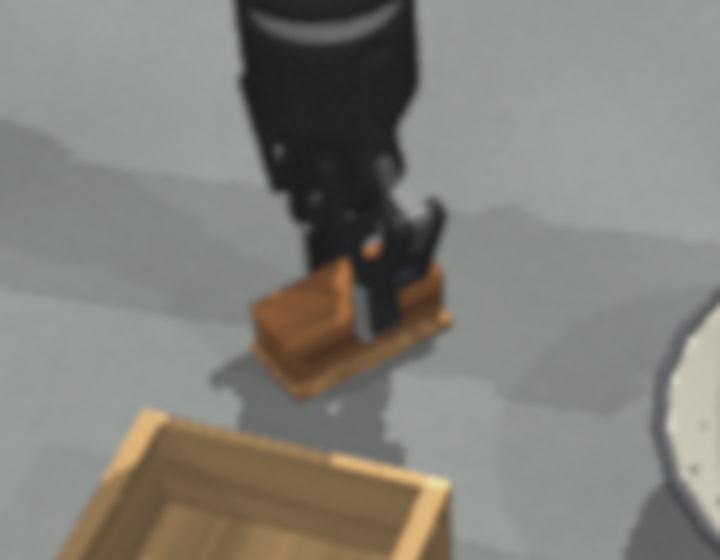

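View pics/w11.png

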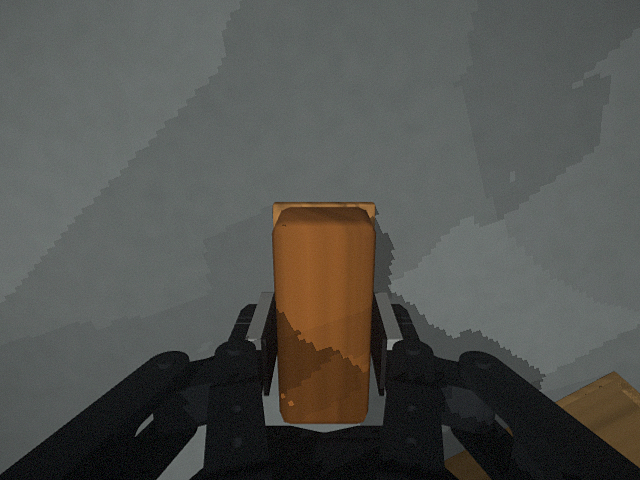

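servo_tool(
  increments=[
    {"slide": [0, -20, 0], "yaw": 0},
    {"slide": [0, -50, 0], "yaw": 0},
    {"slide": [0, -85, 0], "yaw": 0},
    {"slide": [0, -120, 0], "yaw": 0},
    {"slide": [0, -120, 0], "yaw": 0},
  ],
)

```text
clock: 10.22
position: [434.6, 177.8, 108.1]
ee_rot: [-1.547, 0.281, -0.292]
ft_force: [0.8, 0.1, -1.2]
grip_width: 0.433
```

Run:
```python
from h import *
plan([506.5,-8.2,101],-74.6)
```

```text
t 10.22 pos [434.6 177.8 108.1] jaw -21.0 ydir [ 0.008  0.003 -1.   ] grip 0.433 F [ 0.8  0.1 -1.2] q7 -1.23
slide [ 133.6    7.  -148. ] yaw(about tool y) 53.6
```

servo_tool(
  increments=[
    {"slide": [26, 0, -29], "yaw": 7},
    {"slide": [53, 0, -59], "yaw": 14},
    {"slide": [80, 0, -88], "yaw": 21},
    {"slide": [107, 0, -118], "yaw": 28},
    {"slide": [134, 0, -148], "yaw": 35},
  ],
)

```text
clock: 10.63
position: [504.4, -12.4, 102.7]
ee_rot: [-1.432, 0.766, -0.766]
ft_force: [1.2, 0.8, -1.0]
grip_width: 0.433
```

servo_tool(
  increments=[
    {"slide": [0, 0, 0], "yaw": 7},
    {"slide": [0, 0, 0], "yaw": 14},
    {"slide": [0, 0, 0], "yaw": 18.6},
    {"slide": [0, 0, 0], "yaw": 18.6},
    {"slide": [0, 0, 0], "yaw": 18.6},
  ],
)

```text
clock: 11.05
position: [504.0, -10.3, 102.5]
ee_rot: [-1.326, 1.006, -1.006]
ft_force: [-0.2, -0.0, -1.6]
grip_width: 0.431
```

Run:
```python
from h import *
plan([506.5,-8.2,-10],-74.6)
s,p=shot('wrist','w12.png')
```

```text
t 11.05 pos [504.  -10.3 102.5] jaw -74.4 ydir [-0. -0. -1.] grip 0.431 F [-0.2 -0.  -1.6] q7 -1.59
slide [ -1.3 112.5   3. ] yaw(about tool y) 0.2
```

View pics/w12.png

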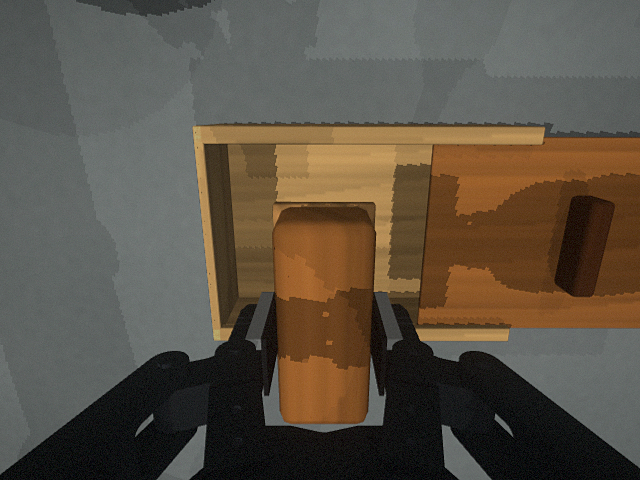

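servo_tool(
  increments=[
    {"slide": [-1, 10, 3], "yaw": 0.2},
    {"slide": [-1, 35, 3], "yaw": 0.2},
    {"slide": [-1, 60, 3], "yaw": 0.2},
    {"slide": [-1, 85, 3], "yaw": 0.2},
    {"slide": [-1, 100, 3], "yaw": 0.2},
  ],
)

```text
clock: 11.52
position: [505.7, -8.2, -0.2]
ee_rot: [-1.325, 1.012, -1.008]
ft_force: [0.3, 0.6, -0.8]
grip_width: 0.436
```

servo_tool(
  increments=[
    {"slide": [0, 3, 0], "yaw": 0},
    {"slide": [0, 6, 0], "yaw": 0},
    {"slide": [0, 6, 0], "yaw": 0},
  ],
)

```text
clock: 11.77
position: [507.0, -8.2, -3.6]
ee_rot: [-1.323, 1.011, -1.01]
ft_force: [0.7, -0.5, -1.1]
grip_width: 0.438
```

Run:
```python
from h import *
plan([506.5,-8.2,-10],-74.6)
s,p=shot('scene'); i=p['color'][160:360,160:360]
cv2.imwrite('pics/s13.png',cv2.resize(i,None,fx=3,fy=3,interpolation=cv2.INTER_CUBIC))
```

```text
t 11.77 pos [507.   -8.2  -3.6] jaw -74.7 ydir [-0.  0. -1.] grip 0.438 F [ 0.7 -0.5 -1.1] q7 -1.69
slide [-0.2  6.4 -0.5] yaw(about tool y) -0.1
```

View pics/s13.png

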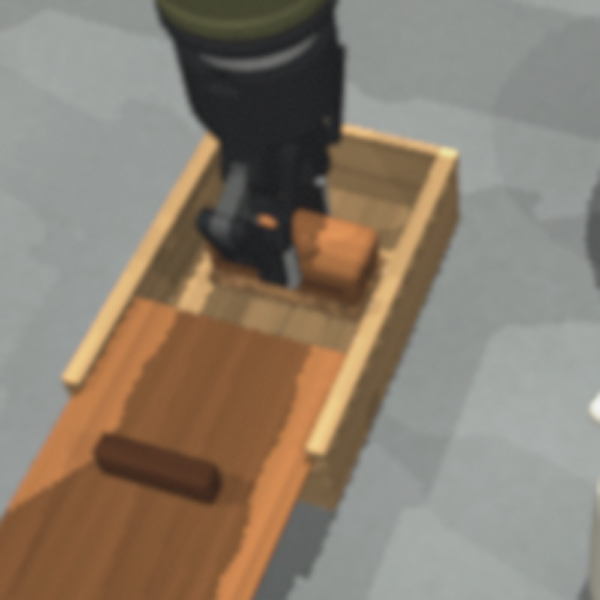

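Block hangs clear in the opening with no contact; go down 7 mm more, watching force.

servo_tool(
  increments=[
    {"slide": [0, 3, 0], "yaw": 0},
    {"slide": [0, 6, 0], "yaw": 0},
    {"slide": [0, 7, 0], "yaw": 0},
    {"slide": [0, 7, 0], "yaw": 0},
  ],
)

```text
clock: 12.15
position: [506.9, -8.7, -10.3]
ee_rot: [-1.323, 1.011, -1.011]
ft_force: [0.8, -0.1, -2.4]
grip_width: 0.432
```

servo_tool(
  increments=[
    {"slide": [0, 1, 0], "yaw": 0},
    {"slide": [0, 2, 0], "yaw": 0},
    {"slide": [0, 2, 0], "yaw": 0},
  ],
)

```text
clock: 12.4
position: [507.1, -8.6, -10.8]
ee_rot: [-1.323, 1.01, -1.012]
ft_force: [-4.4, -0.2, 17.9]
grip_width: 0.433
```

Contact (about 18 N up). Release, opening moderately.

servo_tool(
  increments=[
    {"slide": [0, -1.5, 0], "yaw": 0},
    {"slide": [0, -1.5, 0], "yaw": 0},
    {"slide": [0, -1.5, 0], "yaw": 0},
    {"slide": [0, -1.5, 0], "yaw": 0},
  ],
  jaw=0.65,
)

```text
clock: 12.73
position: [506.9, -8.6, -11.0]
ee_rot: [-1.323, 1.011, -1.011]
ft_force: [0.7, 0.1, -0.1]
grip_width: 0.65
```

servo_tool(
  increments=[
    {"slide": [0, -20, 0], "yaw": 0},
    {"slide": [0, -50, 0], "yaw": 0},
    {"slide": [0, -85, 0], "yaw": 0},
    {"slide": [0, -115, 0], "yaw": 0},
    {"slide": [0, -115, 0], "yaw": 0},
  ],
)

```text
clock: 13.15
position: [510.1, -8.1, 109.2]
ee_rot: [-1.318, 1.005, -1.016]
ft_force: [1.2, 0.3, -0.2]
grip_width: 0.648
```

Run:
```python
from h import *
plan([549.3,-161.6,104],-74.6)
s,p=shot('wrist','w14.png')
```

```text
t 13.15 pos [510.1  -8.1 109.2] jaw -74.8 ydir [ 0.008  0.    -1.   ] grip 0.648 F [ 1.2  0.3 -0.2] q7 -1.6
slide [158.4   5.5  -2.5] yaw(about tool y) -0.2
```

View pics/w14.png

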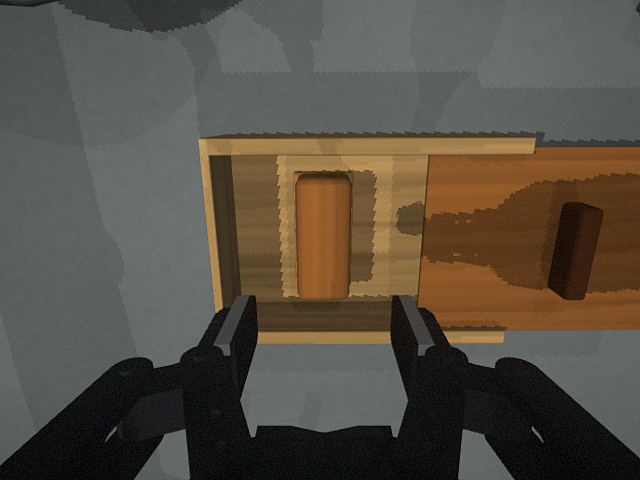

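servo_tool(
  increments=[
    {"slide": [40, 0, 0], "yaw": 0},
    {"slide": [80, 0, 0], "yaw": 0},
    {"slide": [120, 0, 0], "yaw": 0},
    {"slide": [159, 0, 0.5], "yaw": 0},
    {"slide": [159, 0, 0.5], "yaw": 0},
  ],
)

```text
clock: 13.62
position: [549.0, -172.0, 102.1]
ee_rot: [-1.324, 1.019, -1.021]
ft_force: [0.6, -0.7, -0.4]
grip_width: 0.648
```

servo_tool(
  increments=[
    {"slide": [0, 20, 0], "yaw": 0},
    {"slide": [0, 40, 0], "yaw": 0},
    {"slide": [0, 60, 0], "yaw": 0},
    {"slide": [0, 60, 0], "yaw": 0},
  ],
)

```text
clock: 13.95
position: [545.7, -161.2, 39.5]
ee_rot: [-1.326, 1.018, -1.006]
ft_force: [-0.3, 0.3, -1.0]
grip_width: 0.652
```

Run:
```python
from h import *
plan([549.3,-161.6,26],-74.6)
s,p=shot('wrist','w15.png')
```

```text
t 13.95 pos [ 545.7 -161.2   39.5] jaw -74.8 ydir [-0.008  0.002 -1.   ] grip 0.652 F [-0.3  0.3 -1. ] q7 -1.36
slide [ 1.4 13.5  3.4] yaw(about tool y) -0.2
```

View pics/w15.png

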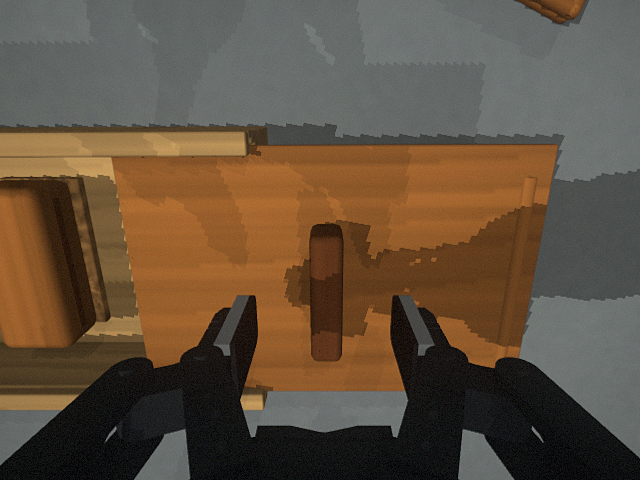

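servo_tool(
  increments=[
    {"slide": [0.5, 8, 0], "yaw": 0},
    {"slide": [0.5, 14, 0], "yaw": 0},
    {"slide": [0.5, 14, 0], "yaw": 0},
    {"slide": [0.5, 14, 0], "yaw": 0},
  ],
)

```text
clock: 14.33
position: [549.3, -162.3, 30.3]
ee_rot: [-1.323, 1.011, -1.011]
ft_force: [-0.2, -0.2, 0.2]
grip_width: 0.65
```

servo_tool(
  increments=[
    {"slide": [0, 0, 0], "yaw": 0},
    {"slide": [0, 0, 0], "yaw": 0},
    {"slide": [0, 0, 0], "yaw": 0},
    {"slide": [0, 0, 0], "yaw": 0},
    {"slide": [0, 0, 0], "yaw": 0},
  ],
  jaw=0.0,
  grip_force=60,
)

```text
clock: 14.75
position: [549.5, -162.4, 30.7]
ee_rot: [-1.323, 1.01, -1.012]
ft_force: [-0.6, 0.0, 5.5]
grip_width: 0.138
```

servo_tool(
  increments=[
    {"slide": [-15, 0, 0], "yaw": 0},
    {"slide": [-35, 0, 0], "yaw": 0},
    {"slide": [-55, 0, 0], "yaw": 0},
    {"slide": [-75, 0, 0], "yaw": 0},
    {"slide": [-90, 0, 0], "yaw": 0},
  ],
)

```text
clock: 15.17
position: [525.2, -74.3, 30.7]
ee_rot: [-1.324, 1.01, -1.011]
ft_force: [-1.1, -2.2, 5.2]
grip_width: 0.144
```

servo_tool(
  increments=[
    {"slide": [-10, 0, 0], "yaw": 0},
    {"slide": [-20, 0, 0], "yaw": 0},
    {"slide": [-20, 0, 0], "yaw": 0},
    {"slide": [-20, 0, 0], "yaw": 0},
  ],
)

```text
clock: 15.5
position: [519.9, -55.0, 30.7]
ee_rot: [-1.324, 1.01, -1.01]
ft_force: [-2.9, 0.3, 6.6]
grip_width: 0.141
```

Run:
```python
from h import *
plan([513.7,-34.2,30],-74.6)
s,p=shot('wrist','w16.png')
```

```text
t 15.5 pos [519.9 -55.   30.7] jaw -74.7 ydir [-0.  0. -1.] grip 0.141 F [-2.9  0.3  6.6] q7 -1.56
slide [-21.7   0.7  -0.5] yaw(about tool y) -0.1
```

View pics/w16.png

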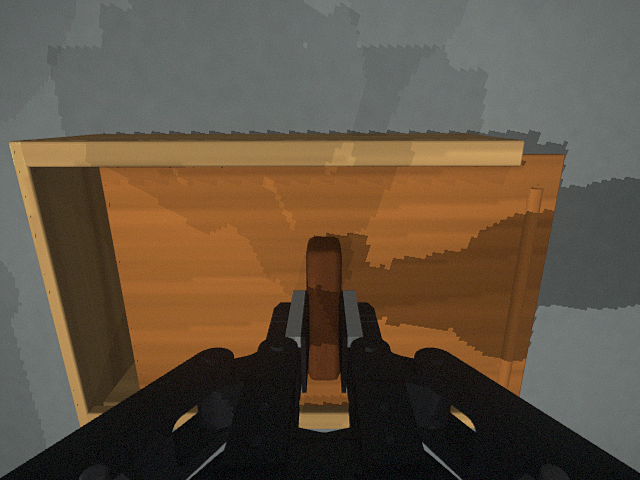

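Lid following, about 21 mm left. Push on, in steps.

servo_tool(
  increments=[
    {"slide": [-4, 0, 0], "yaw": 0},
    {"slide": [-8, 0, 0], "yaw": 0},
    {"slide": [-12, 0, 0], "yaw": 0},
    {"slide": [-16, 0, 0], "yaw": 0},
    {"slide": [-16, 0, 0], "yaw": 0},
  ],
)

```text
clock: 15.97
position: [516.8, -43.8, 30.7]
ee_rot: [-1.325, 1.01, -1.016]
ft_force: [-0.3, -9.3, 4.3]
grip_width: 0.138
```

servo_tool(
  increments=[
    {"slide": [-2, 0, 0], "yaw": 0},
    {"slide": [-4, 0, 0], "yaw": 0},
    {"slide": [-6, 0, 0], "yaw": 0},
    {"slide": [-6, 0, 0], "yaw": 0},
  ],
)

```text
clock: 16.3
position: [514.5, -35.4, 30.7]
ee_rot: [-1.324, 1.011, -1.012]
ft_force: [-2.6, -0.5, 6.7]
grip_width: 0.135
```

Run:
```python
from h import *
plan([513.7,-34.2,30],-74.6)
```

```text
t 16.3 pos [514.5 -35.4  30.7] jaw -74.8 ydir [ 0.    -0.001 -1.   ] grip 0.135 F [-2.6 -0.5  6.7] q7 -1.6
slide [-1.4  0.7 -0.4] yaw(about tool y) -0.2
```

servo_tool(
  increments=[
    {"slide": [-1, 0, 0], "yaw": 0},
    {"slide": [-2, 0, 0], "yaw": 0},
    {"slide": [-3, 0, 0], "yaw": 0},
    {"slide": [-3, 0, 0], "yaw": 0},
  ],
)

```text
clock: 16.63
position: [514.0, -33.6, 30.7]
ee_rot: [-1.324, 1.01, -1.014]
ft_force: [-1.2, -5.5, 5.9]
grip_width: 0.137
```

servo_tool(
  increments=[
    {"slide": [-1, 0, 0], "yaw": 0},
    {"slide": [-2, 0, 0], "yaw": 0},
    {"slide": [-2, 0, 0], "yaw": 0},
  ],
)

```text
clock: 16.88
position: [514.0, -33.6, 30.7]
ee_rot: [-1.325, 1.01, -1.017]
ft_force: [1.6, -9.8, 3.8]
grip_width: 0.136
```

servo_tool(
  increments=[
    {"slide": [-2, 0, 0], "yaw": 0},
    {"slide": [-4, 0, 0], "yaw": 0},
    {"slide": [-5, 0, 0], "yaw": 0},
    {"slide": [-5, 0, 0], "yaw": 0},
  ],
)

```text
clock: 17.22
position: [514.0, -33.5, 30.7]
ee_rot: [-1.326, 1.01, -1.023]
ft_force: [5.9, -22.4, 0.9]
grip_width: 0.14
```

Run:
```python
from h import *
plan([513.7,-34.2,30],-74.6)
```

```text
t 17.22 pos [514.  -33.5  30.7] jaw -75.1 ydir [ 0.003 -0.009 -1.   ] grip 0.14 F [  5.9 -22.4   0.9] q7 -1.62
slide [ 0.6  0.7 -0.4] yaw(about tool y) -0.5
```

Firm stop at 23 N with no motion: home. Relieve, release, retreat.

servo_tool(
  increments=[
    {"slide": [8, 0, 0], "yaw": 0},
    {"slide": [8, 0, 0], "yaw": 0},
  ],
)

```text
clock: 17.38
position: [514.3, -34.9, 30.7]
ee_rot: [-1.323, 1.012, -1.014]
ft_force: [-1.5, -2.5, 8.5]
grip_width: 0.142
```

servo_tool(
  increments=[
    {"slide": [0, 0, 0], "yaw": 0},
    {"slide": [0, 0, 0], "yaw": 0},
    {"slide": [0, 0, 0], "yaw": 0},
    {"slide": [0, 0, 0], "yaw": 0},
  ],
  jaw=0.6,
)

```text
clock: 17.72
position: [513.9, -32.6, 30.0]
ee_rot: [-1.323, 1.011, -1.011]
ft_force: [-0.7, -0.6, 0.6]
grip_width: 0.601
```

servo_tool(
  increments=[
    {"slide": [0, -20, 0], "yaw": 0},
    {"slide": [0, -60, 0], "yaw": 0},
    {"slide": [0, -100, 0], "yaw": 0},
    {"slide": [0, -130, 0], "yaw": 0},
    {"slide": [0, -130, 0], "yaw": 0},
  ],
)

```text
clock: 18.13
position: [517.5, -32.3, 166.0]
ee_rot: [-1.318, 1.003, -1.017]
ft_force: [-0.1, 0.2, -0.6]
grip_width: 0.6
```

servo_tool(
  increments=[
    {"slide": [0, 0, -35], "yaw": 0},
    {"slide": [0, 0, -70], "yaw": 0},
    {"slide": [0, 0, -70], "yaw": 0},
    {"slide": [0, 0, -70], "yaw": 0},
  ],
)

```text
clock: 18.47
position: [444.7, -52.0, 160.0]
ee_rot: [-1.324, 1.012, -1.012]
ft_force: [0.3, 0.3, 0.2]
grip_width: 0.598
```

Run:
```python
from h import *
plan([513.7,-34.2,30],-74.6)
s,p=shot('wrist','w17.png')
s,p=shot('scene','s17.png')
i=p['color'][160:360,130:330]
cv2.imwrite('pics/s17z.png',cv2.resize(i,None,fx=3,fy=3,interpolation=cv2.INTER_CUBIC))
```

```text
t 18.47 pos [444.7 -52.  160. ] jaw -74.8 ydir [-0.001 -0.001 -1.   ] grip 0.598 F [0.3 0.3 0.2] q7 -1.43
slide [  0.8 129.9  71.4] yaw(about tool y) -0.2
```

View pics/w17.png

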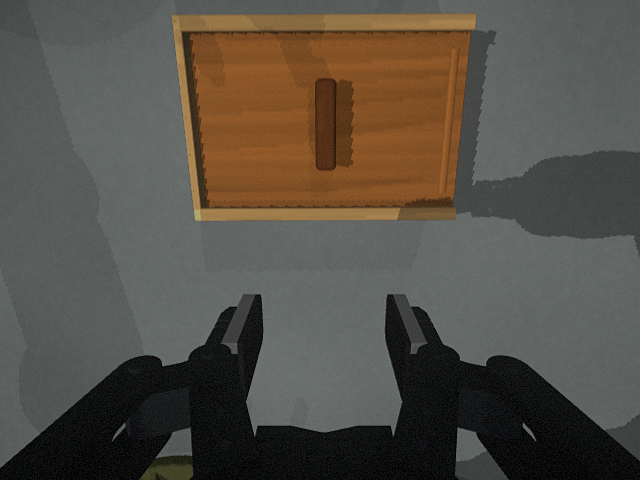

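View pics/s17z.png

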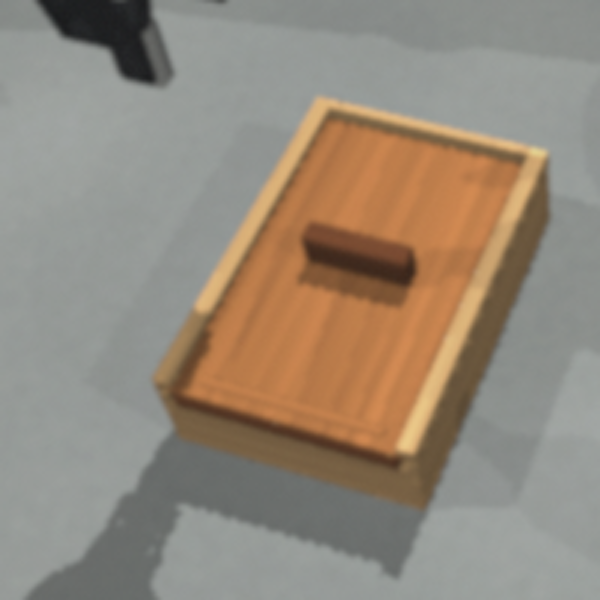

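servo_tool(
  increments=[
    {"slide": [16, 0, 36], "yaw": 0},
    {"slide": [33, 0, 71.5], "yaw": 0},
    {"slide": [33, 40, 71.5], "yaw": 0},
    {"slide": [33, 70, 71.5], "yaw": 0},
    {"slide": [33, 70, 71.5], "yaw": 0},
  ],
  jaw=0.0,
)

```text
clock: 18.98
position: [522.0, -63.8, 84.7]
ee_rot: [-1.327, 1.018, -1.005]
ft_force: [-0.9, -0.1, -0.3]
grip_width: -0.001
```

Run:
```python
from h import *
plan([522.4,-64.4,34],-74.6)
s,p=shot('wrist','w18.png')
```

```text
t 18.98 pos [522.  -63.8  84.7] jaw -74.7 ydir [-0.008  0.002 -1.   ] grip -0.001 F [-0.9 -0.1 -0.3] q7 -1.49
slide [ 0.9 50.7  0.6] yaw(about tool y) -0.1
```

View pics/w18.png

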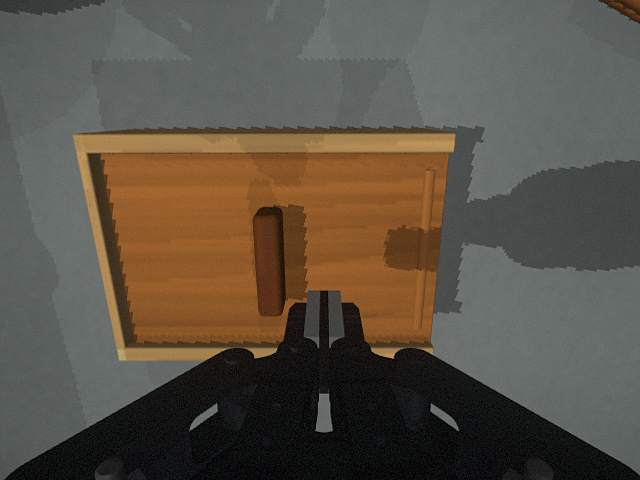

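servo_tool(
  increments=[
    {"slide": [0, 20, 0], "yaw": 0},
    {"slide": [0, 40, 0], "yaw": 0},
    {"slide": [0, 50, 0], "yaw": 0},
    {"slide": [0, 50, 0], "yaw": 0},
    {"slide": [0, 50, 0], "yaw": 0},
  ],
)

```text
clock: 19.45
position: [524.8, -64.3, 41.1]
ee_rot: [-1.323, 1.01, -1.011]
ft_force: [0.4, -0.1, 1.2]
grip_width: -0.001
```

servo_tool(
  increments=[
    {"slide": [-5, 0, 0], "yaw": 0},
    {"slide": [-9, 0, 0], "yaw": 0},
    {"slide": [-11, 0, 0], "yaw": 0},
    {"slide": [-13, 0, 0], "yaw": 0},
    {"slide": [-13, 0, 0], "yaw": 0},
  ],
)

```text
clock: 19.87
position: [520.9, -51.3, 40.6]
ee_rot: [-1.323, 1.01, -1.011]
ft_force: [-1.5, 0.6, 0.5]
grip_width: -0.0
```

servo_tool(
  increments=[
    {"slide": [0, 5, 0], "yaw": 0},
    {"slide": [-2, 5, 0], "yaw": 0},
    {"slide": [-4, 5, 0], "yaw": 0},
    {"slide": [-6, 5, 0], "yaw": 0},
    {"slide": [-6, 5, 0], "yaw": 0},
  ],
)

```text
clock: 20.28
position: [519.1, -46.4, 35.0]
ee_rot: [-1.324, 1.011, -1.011]
ft_force: [-0.5, -0.7, -0.0]
grip_width: -0.003
```

servo_tool(
  increments=[
    {"slide": [-2, 0, 0], "yaw": 0},
    {"slide": [-4, 0, 0], "yaw": 0},
    {"slide": [-6, 0, 0], "yaw": 0},
    {"slide": [-6, 0, 0], "yaw": 0},
  ],
)

```text
clock: 20.62
position: [518.9, -46.0, 35.1]
ee_rot: [-1.325, 1.011, -1.019]
ft_force: [4.5, -15.3, -5.7]
grip_width: 0.001
```

servo_tool(
  increments=[
    {"slide": [-2, 0, 0], "yaw": 0},
    {"slide": [-4, 0, 0], "yaw": 0},
    {"slide": [-4, 0, 0], "yaw": 0},
  ],
)

```text
clock: 20.87
position: [518.8, -45.8, 35.1]
ee_rot: [-1.326, 1.01, -1.024]
ft_force: [7.9, -24.5, -8.2]
grip_width: -0.002
```

servo_tool(
  increments=[
    {"slide": [10, 0, 0], "yaw": 0},
    {"slide": [20, 0, 0], "yaw": 0},
    {"slide": [20, -40, 0], "yaw": 0},
    {"slide": [20, -80, 0], "yaw": 0},
    {"slide": [20, -120, 0], "yaw": 0},
  ],
)

```text
clock: 21.28
position: [521.1, -55.1, 156.1]
ee_rot: [-1.323, 1.013, -1.008]
ft_force: [1.1, 0.5, 0.5]
grip_width: -0.001
```

servo_tool(
  increments=[
    {"slide": [0, 0, -35], "yaw": 0},
    {"slide": [0, 0, -70], "yaw": 0},
    {"slide": [0, 0, -70], "yaw": 0},
    {"slide": [0, 0, -70], "yaw": 0},
  ],
)

```text
clock: 21.62
position: [452.6, -74.6, 155.5]
ee_rot: [-1.324, 1.012, -1.012]
ft_force: [0.7, -0.1, 0.1]
grip_width: 0.0
```

Run:
```python
from h import *
plan([513.7,-34.2,30],-74.6)
s,p=shot('scene','s19.png')
s,p=shot('top','t19.png')
i=p['color'][200:340,270:450]
cv2.imwrite('pics/t19z.png',cv2.resize(i,None,fx=4,fy=4,interpolation=cv2.INTER_CUBIC))
```

```text
t 21.62 pos [452.6 -74.6 155.5] jaw -74.8 ydir [-0.    -0.001 -1.   ] grip 0.0 F [ 0.7 -0.1  0.1] q7 -1.39
slide [-23.  125.5  69.6] yaw(about tool y) -0.2
```

View pics/s19.png

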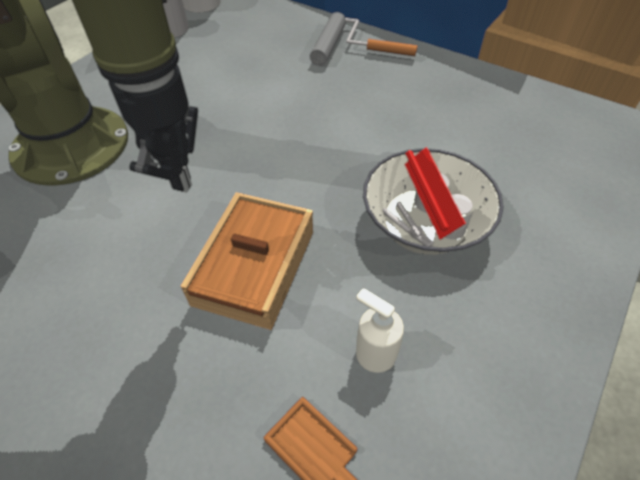

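View pics/t19.png

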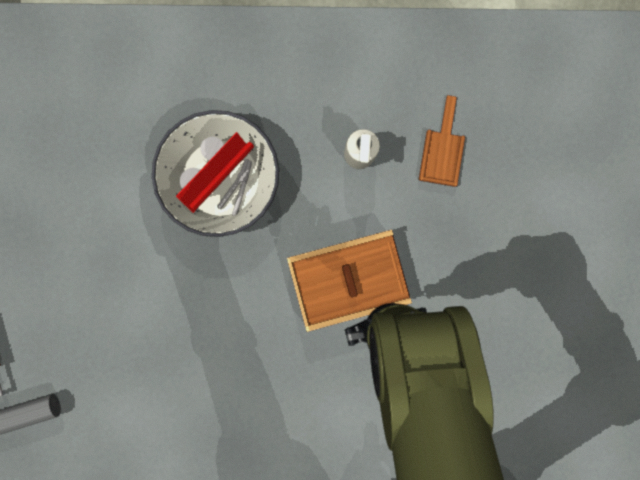

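Lid shut, bystanders unmoved, arm clear. Handing in.

Run:
```python
from h import *
print(env.hand_in())
```

```text
the job is handed in; nothing more can be done
None
```

The sanding block is in the box with its cork sole down, and the lid is shut past the ridge. I handed the job in just after 21.6 s on the robot clock, and no verdict was reported.

**What I did:**
- I slid the lid back by its grip bar, about 64 mm.
- I gripped the block, set it on the box floor and let go. The wrist picture showed it lying flat.
- I pulled the lid shut over the ridge, then pushed again with closed fingers until it stopped dead.

**Last checks:**
- **Lid:** on the final push the force rose from about 16 to 26 N while the tool moved only about 0.2 mm. The bar ended within about 1 mm of the shut position I worked out from the cameras.
- **Surroundings:** in the last pictures the basin, dispenser and spoon rest look unmoved, and the arm is clear with near-zero force. The block was not visible after the lid closed.

**What disagreed or failed:**
- **Finger length:** the fingertips sit about 30 mm behind the reported tool point, more than the description says. My first grasp of the bar closed on nothing, so I corrected from the pictures.
- **Lid pulled back:** as I eased off before letting go, the tool came back about 1.4 mm with the bar still gripped. I made the second push in case the lid had moved with it.
- **Block tracing:** the network did not find the block in the wrist view, so I read its corners from the picture by eye.

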